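# Prime the filter pump until its indicator pin is fully out

## Robot

A 6-joint arm with a two-finger parallel gripper is mounted at the origin on a cart in front of the work surface, level with it; the furniture and walls round the work are solid. World frame = base frame: x ahead of the robot, y to its left, z up, the work surface at z = 0. Lengths are in m, angles in rad, forces in N, time in s.
With the tool pointing down it reaches from about 0.4 to 0.825 m from the base axis. Payload 7 kg.
Tool frame: the origin (TCP) lies between the finger pads; the fingertips stand 22 mm ahead of it and the grasp point (between the pads) lies 3 mm ahead of it; z points along the fingers, y is the direction in which the jaws open and shut (so a half turn about z gives the same grasp; the last joint's range is limited). The gripper opens to 88 mm and grips with 3 to 60 N. Pads are 19 mm wide; open, the fingers measure 130 mm over their backs; the gripper's body (78 mm by 193 mm) begins 47 mm behind the grasp point.
Start: joints at [1.463, 0.359, 0.012, 0, -1.224, -0.288], TCP at [0.26, 0.623, 0.217] pointing down, gripper open.
Joint ranges: [-3.07, 3.07], [-1.43, 2.12], [-1.02, 1.25], [-3.03, 1.67], [-3.05, -0], [-3.03, 3.03]. Speed limits (rad/s): [2.39, 2.39, 3.01, 3.14, 3.14, 3.14].

## Interface

Orientations are given as [roll, pitch, yaw] about the fixed x, y, z axes, in that order (R = Rz(yaw) Ry(pitch) Rx(roll)).
In Python, from station import * gives the robot as it stands. The module is installed in compiled form; this text tells all that it offers.
- The arm moves only by the tool move_arm, never from a script. Its argument "rows" is a list of rows, each an object with "delta_rot": the turn, a rotation vector about the world's x, y, z in degrees, a list of three; "delta_pos": the shift along the world's x, y, z in cm, a list of three; "hand": the finger opening in cm, from 0 to 8.76. A call has exactly 10 rows; each row shifts and turns the commanded pose from where the row before left it; what a row does not reach is not made up. A row lasts 1/10 s, in which the tool goes at most 50 mm and 8.59 degrees, less where a joint would pass 70% of its speed; a pose out of reach is approached as far as the arm can. A call is refused whole if a number of a shift passes 5 or a number of a turn 8.59, either way. A call with a gripper value outside its range is refused whole. The fingers move at their own pace and stop on an object; "force" is the grip in N (left out, the last holds). Time passes only in rows, so rows that do not move let the fingers close, or fill a call up. It gives the time, the measured TCP pose, the force and the opening at its end, in the units of the state.
- get_state(): the state, without advancing time (a new reading comes with each control period).
- grab_frame(name): name is "scene" or "top" or "wrist"; returns the picture (400x640x3 uint8, blue, green, red); there is no depth.
- camera_info(name): a dict with "camera_matrix" (3x3 intrinsics, pixels), "world_from_camera" (4x4, takes a point from camera to world coordinates); the wrist camera has in their place "T_tool_cam" (4x4, takes a point from camera to tool coordinates, whose origin is the TCP and whose axes are the flange's). Camera axes: x right, y down, z forward; pixel columns grow to the right and rows downward; lengths in m; the calibration is good to about 2 mm. A picture is of the moment at which its call begins: read the wrist's pose just before it. camera_info takes no time and is no camera call.
- job_done(): hands the job in, once; it reports no verdict.
The state is a dict: "t": time; "q": joint angles; "qd": joint speeds; "joint_efforts": joint torques, N m; "eef_pos": TCP position; "ee_rot": TCP orientation; "force": force on the tool from outside, world axes, zero at the start; "moment": the same for the moment, N m; "width": finger opening in m.
Only numpy, scipy, OpenCV 4.12 (cv2) and the standard library are available. Lean on these libraries where they do the work, as an engineer would, in place of code of your own. Each camera call takes 0.05 s, during which the arm holds its last target.

## Task

Prime the hand pump of the filter stand: with the fingertips, press its mushroom-headed plunger down and let it spring back, over and over, until the thin steel indicator pin beside it stands fully out, with the dark band near the pin's foot clear of its collar. Leave the plunger sprung back up. Only press the plunger: do not touch the pin, do not lift or shove the pump, and leave the sample cup, the dropper bottle and the timer where they stand.

Things in the scene. Friction and masses are not known exactly. Their poses are not given: they have to be found in the camera images.
- pump: filter stand, 2.8 kg, loose on rubber feet; dark foot plate 100 (x) x 200 (y) mm. Origin: centre of its underside, z up. Axes in this frame, mm: plunger x 0 y -50, pin x 0 y +8, open white funnel (58 wide, rim at z 77) x 0 y +62. Grey block 62 x 108 at y -78 to +30, top at z 54; aluminium barrel round the plunger 52 wide, top at z 70, small gland on it to z 74
- plunger_top (a point): centre of the top of the plunger's black mushroom cap (46 mm wide, 11 mm thick, flat on top), 115 mm above the worktop when up; it moves with the plunger
- plunger (a joint): how far the plunger is pressed straight down, m: 0 = up, 0.014 = down. Spring return: 5 N at the top, 10 N down, plus 2.5 N per 0.1 m/s of speed. Press to 0.012 or more, then let it come all the way up: the up stroke lifts the pin about 8 mm (the first up to 13 mm); the pin stays put (within 2 mm) on the down stroke. Extra strokes do no harm
- pin (a joint): how far the indicator pin has come out, m: starts anywhere from 0 to 0.014, 0.040 = fully out. Three to five full strokes are needed
- pin_tip (a point): top of the steel indicator pin (11 mm wide), which rises out of an aluminium collar 22 mm wide with its top 60 mm above the worktop; the tip is 62 mm above the worktop at joint value 0, 102 mm fully out. A dark rubber band 4 mm high, 36 to 40 mm below the tip, shows whole only when the pin is out by 0.038 or more
- sample_cup: small plastic cup with a lid, 52 mm wide and 50 high, loose; origin: centre of its underside
- dropper_bottle: white dropper bottle, 31 mm wide and 74 high, loose; origin: centre of its underside
- timer: flat white timer, 62 x 62 x 17 mm, loose; origin: centre of its underside
Mind the look-alikes: they are no part of the job. There is more than one size of the pump; the one meant has the size given above.

How it is judged:
On the way, in this order (a step that is already met when the one before it is completed fails the run):
1. the plunger is pressed down by the fingers (value of joint plunger above 0.01 m and contact force between the fingers and plunger above 1 N), for 0.02 s.
2. the pin is fully out (value of joint pin above 0.038 m), for 0.1 s.
At the end, for the whole second after the job is handed in: the pin is out by 38 mm or more (40 = fully out), the plunger is up again (within 2 mm), the pump stands upright and at rest within 20 mm of where it was, and the cup, bottle and timer stand within 15 mm of where they were (value of joint pin above 0.038 m and value of joint plunger below 0.002 m and distance of pump from where it was at the start of the episode below 0.02 m and angle between pump's own z axis and vertical below 0.05 rad and linear speed of pump below 0.02 m/s and distance of each of sample_cup, dropper_bottle, timer from where it was at the start of the episode below 0.015 m and angle between each of sample_cup, dropper_bottle's own z axis and vertical below 0.2 rad); the robot touches nothing.
It fails at once if the pin is touched or pulled by hand (contact force between any of the fingers, the arm and pin above 0.5 N).
It fails at once if the pump is lifted, tipped or shoved (height (world z) of pump above 0.008 m or angle between pump's own z axis and vertical above 0.1 rad or distance of pump from where it was at the start of the episode above 0.03 m).
It fails at once if a bystander is lifted, knocked or shoved (distance of any of sample_cup, dropper_bottle, timer from where it was at the start of the episode above 0.025 m).
It also fails if it takes over 45 s, if anything falls off the work surface, if the arm or the gripper's body presses on something with over 40 N, if the wrist force passes 120 N, or if a joint passes its speed limit or range.

## Working session

There is one attempt and no reset: what is moved stays moved. The work goes in short steps, Python scripts to look and compute and a tool call to move; the robot and the scene stay as the last step left them, time stands still between calls to the robot, and variables do not carry over. Pictures are saved under pics/ and viewed, and the job is handed in when it is done.

Besides the shell and the picture viewer there is one more tool, called after "Emit:" by a JSON object that holds its "fn" and its "kwargs". move_arm: Moves the arm, as the interface text tells. Its arguments: {"type":"object","properties":{"rows":{"type":"array"},"force":{"type":"number"}},"required":["rows"]}

```bash
mkdir -p pics; python3 - <<'E'
from station import *
import cv2,numpy as np
print(get_state())
for n in("scene","top","wrist"):
    cv2.imwrite(f"pics/{n}0.png",grab_frame(n)); 
    c=camera_info(n); print(n,{k:np.round(v,4).tolist() if not isinstance(v,str) else v for k,v in c.items()})
E
```

```text
{'t': 0.0, 'q': array([ 1.46308637e+00,  3.59372790e-01,  1.10935946e-02, -3.68641229e-04,
       -1.22412519e+00, -2.88097171e-01]), 'qd': array([-5.95588370e-04,  3.99550345e-05, -4.92711481e-04, -5.08037484e-04,
       -4.19989951e-04, -7.31366814e-04]), 'joint_efforts': array([-7.50570180e-04, -5.82735193e+01,  2.93040454e+01,  6.99710503e+00,
        6.87916239e-03, -1.84010605e-04]), 'eef_pos': array([0.26007576, 0.62234203, 0.21634362]), 'ee_rot': array([ 3.13995239e+00, -1.24674664e-04, -3.95932560e-01]), 'force': array([-0.62667515,  0.00358043,  0.14979189]), 'moment': array([-0.0216781 , -0.01292363, -0.0245779 ]), 'width': 0.08749892038084053}
scene {'camera_matrix': [[431.11, 0.0, 315.1455], [0.0, 431.11, 189.0935], [0.0, 0.0, 1.0]], 'world_from_camera': [[-0.7971, -0.3502, 0.4919, 0.1287], [-0.6037, 0.4416, -0.6637, 0.4726], [0.0152, -0.826, -0.5634, 0.6153], [0.0, 0.0, 0.0, 1.0]]}
top {'camera_matrix': [[388.1566, 0.0, 317.9727], [0.0, 388.1566, 202.1496], [0.0, 0.0, 1.0]], 'world_from_camera': [[0.0025, -0.988, 0.1546, 0.4308], [-0.9995, 0.0022, 0.0302, -0.1401], [-0.0302, -0.1546, -0.9875, 0.9501], [0.0, 0.0, 0.0, 1.0]]}
wrist {'camera_matrix': [[343.846, 0.0, 318.5069], [0.0, 343.846, 197.1172], [0.0, 0.0, 1.0]], 'T_tool_cam': [[-0.0, -0.9694, -0.2455, 0.0657], [1.0, -0.0004, 0.0014, -0.0006], [-0.0015, -0.2455, 0.9694, -0.168], [0.0, 0.0, 0.0, 1.0]]}
```

View pics/scene0.png

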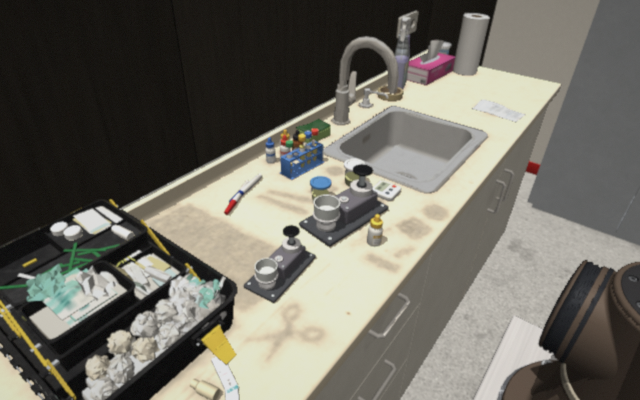

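View pics/top0.png

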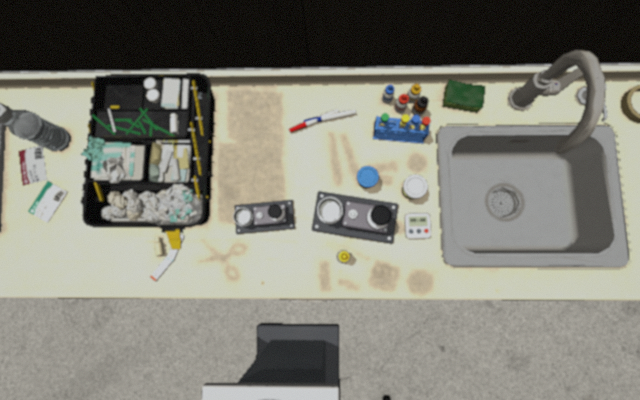

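The top view shows two pumps: a larger one at (355,217), plunger cap about (380,216), and a smaller one at (264,216). The bottle is at (344,257), the timer at (418,225), and cups at (368,177) and (415,187). Next I measure them.

```bash
cat >h.py <<'E'
from station import *
import cv2,numpy as np
def ray(n,uv):
    c=camera_info(n);K=np.array(c["camera_matrix"]);T=np.array(c["world_from_camera"])
    d=T[:3,:3]@np.linalg.inv(K)@[uv[0],uv[1],1];return T[:3,3],d
def onz(n,uv,z):
    o,d=ray(n,uv);return o+d*(z-o[2])/d[2]
def proj(n,p):
    c=camera_info(n);K=np.array(c["camera_matrix"]);T=np.linalg.inv(np.array(c["world_from_camera"]))
    q=K@(T[:3,:3]@p+T[:3,3]);return q[:2]/q[2]
E
python3 - <<'E'
from h import *
a=cv2.imread("pics/top0.png");b=cv2.imread("pics/scene0.png")
m=(a.max(2)<90).astype(np.uint8)
for name,(x0,x1,y0,y1) in dict(big=(300,403,180,250),small=(225,300,190,245)).items():
    s=np.zeros_like(m);s[y0:y1,x0:x1]=m[y0:y1,x0:x1]
    cs,_=cv2.findContours(s,0,2);c=max(cs,key=cv2.contourArea)
    r=cv2.minAreaRect(c);P=np.array([onz("top",p,0.012) for p in cv2.boxPoints(r)])
    print(name,r,P.round(3).tolist(),[np.linalg.norm(P[i]-P[i-1]).round(3) for i in range(4)],P.mean(0).round(3))
cv2.imwrite("pics/t1.png",cv2.resize(a[170:280,290:450],None,fx=5,fy=5,interpolation=2))
cv2.imwrite("pics/s1.png",cv2.resize(b[150:270,290:410],None,fx=5,fy=5,interpolation=2))
E
```

```text
big ((355.416259765625, 217.1973114013672), (80.94458770751953, 38.83468246459961), 8.972625732421875) [[0.509, -0.098, 0.012], [0.604, -0.113, 0.012], [0.572, -0.307, 0.012], [0.479, -0.29, 0.012]] [np.float64(0.194), np.float64(0.095), np.float64(0.197), np.float64(0.094)] [ 0.541 -0.202  0.012]
small ((265.87713623046875, 216.3367919921875), (27.331640243530273, 54.27345275878906), 85.03025817871094) [[0.571, 0.086, 0.012], [0.582, -0.047, 0.012], [0.515, -0.054, 0.012], [0.504, 0.078, 0.012]] [np.float64(0.067), np.float64(0.134), np.float64(0.067), np.float64(0.132)] [0.543 0.016 0.012]
```

View pics/t1.png

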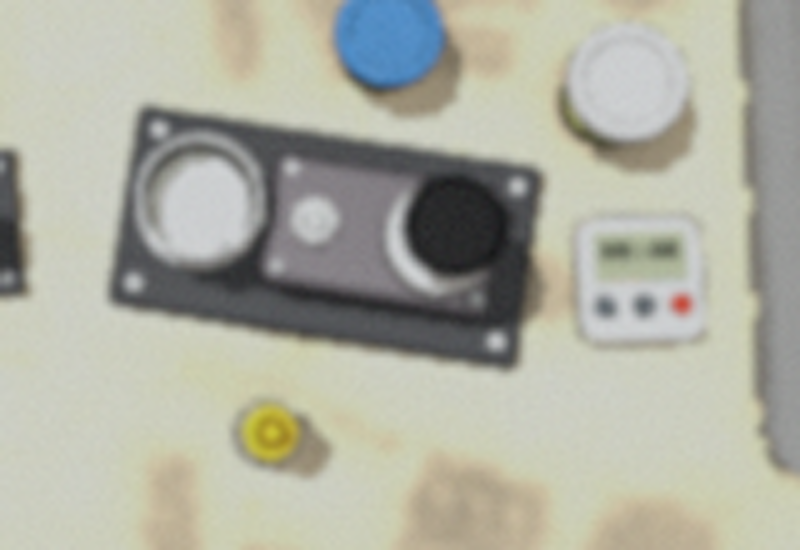

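View pics/s1.png

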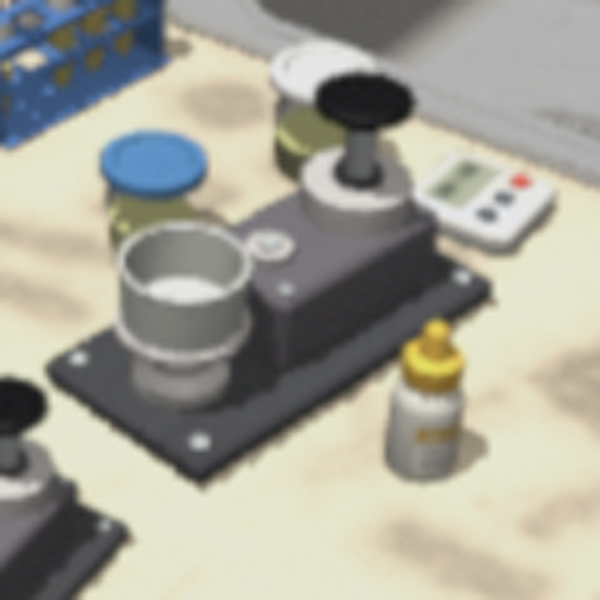

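```bash
python3 - <<'E'
from h import *
import itertools
a=cv2.imread("pics/top0.png");b=cv2.imread("pics/scene0.png")
def cap(im,x0,x1,y0,y1):
    m=(im[y0:y1,x0:x1].max(2)<45).astype(np.uint8)
    cs,_=cv2.findContours(m,0,2);c=max(cs,key=cv2.contourArea);r=cv2.minAreaRect(c);bx=cv2.boundingRect(c)
    print(r,bx); return bx
t=cap(a,366,396,200,230); s=cap(b,350,380,160,180)
ut=(366+t[0]+t[2]/2-.5,200+t[1]+t[3]/2-.5)
print("top",ut,onz("top",ut,.115))
us=(362.8-.4,170-.4)
print("scene top ctr",onz("scene",us,.111))
p=onz("top",ut,.113);print(proj("scene",p))
# triangulate
o1,d1=ray("top",ut);o2,d2=ray("scene",us)
A=np.stack([d1,-d2],1);x=np.linalg.lstsq(A,o2-o1,rcond=None)[0];print(o1+d1*x[0],o2+d2*x[1])
# collar/pin (z .062)
up=(290+315/5-.4,170+220/5-.4);print("pin",onz("top",up,.062))
E
```

```text
((15.5, 14.5), (17.0, 19.0), 90.0) (6, 6, 20, 18)
((12.5, 10.5), (9.0, 17.0), 90.0) (4, 6, 18, 10)
top (381.5, 214.5) [ 0.53429189 -0.25175866  0.115     ]
scene top ctr [ 0.53298797 -0.2484631   0.111     ]
[362.72434016 167.95429633]
[ 0.53514673 -0.25268091  0.10809982] [ 0.53530597 -0.25259765  0.10810842]
pin [ 0.5430246  -0.19271819  0.062     ]
```

The large plate measures about 195 x 95 mm, so it is the right pump. The plunger is at (0.534, -0.251). I close the hand and move over it.

Emit:
{"fn": "move_arm", "kwargs": {"rows": [{"delta_pos": [1, -2, 1], "delta_rot": [0, 0, 0], "hand": 0}, {"delta_pos": [2, -4.2, 0.5], "delta_rot": [0, 0, 0], "hand": 0}, {"delta_pos": [2, -4.2, 0], "delta_rot": [0, 0, 0], "hand": 0}, {"delta_pos": [2, -4.2, 0], "delta_rot": [0, 0, 0], "hand": 0}, {"delta_pos": [2, -4.2, 0], "delta_rot": [0, 0, 0], "hand": 0}, {"delta_pos": [2, -4.2, 0], "delta_rot": [0, 0, 0], "hand": 0}, {"delta_pos": [2, -4.2, 0], "delta_rot": [0, 0, 0], "hand": 0}, {"delta_pos": [2, -4.2, 0], "delta_rot": [0, 0, 0], "hand": 0}, {"delta_pos": [2, -4.2, 0], "delta_rot": [0, 0, 0], "hand": 0}, {"delta_pos": [2, -4.2, 0], "delta_rot": [0, 0, 0], "hand": 0}], "force": 10}}

```text
t: 1.15
eef_pos: [0.4505, 0.2223, 0.2329]
ee_rot: [-3.141, -0.0, -0.396]
force: [0.5, 0.0, 0.4]
width: 0.0129
```

Emit:
{"fn": "move_arm", "kwargs": {"rows": [{"delta_pos": [0.8, -4.8, 0], "delta_rot": [0, 0, 0], "hand": 0}, {"delta_pos": [0.8, -4.8, 0], "delta_rot": [0, 0, 0], "hand": 0}, {"delta_pos": [0.8, -4.8, 0], "delta_rot": [0, 0, 0], "hand": 0}, {"delta_pos": [0.8, -4.8, 0], "delta_rot": [0, 0, 0], "hand": 0}, {"delta_pos": [0.8, -4.8, 0], "delta_rot": [0, 0, 0], "hand": 0}, {"delta_pos": [0.9, -4.8, 0], "delta_rot": [0, 0, 0], "hand": 0}, {"delta_pos": [0.9, -4.8, 0], "delta_rot": [0, 0, 0], "hand": 0}, {"delta_pos": [0.9, -4.8, 0], "delta_rot": [0, 0, 0], "hand": 0}, {"delta_pos": [0.9, -4.8, -1.2], "delta_rot": [0, 0, 0], "hand": 0}, {"delta_pos": [0.8, -4.1, -2.0], "delta_rot": [0, 0, 0], "hand": 0}]}}

```text
t: 2.15
eef_pos: [0.5345, -0.251, 0.2017]
ee_rot: [-3.141, -0.003, -0.396]
force: [0.7, 0.4, 0.8]
width: 0.0006
```

```bash
python3 - <<'E'
from h import *
s=get_state();print(s["eef_pos"],s["width"],s["q"])
cv2.imwrite("pics/w2.png",grab_frame("wrist"))
b=grab_frame("scene");cv2.imwrite("pics/s2.png",cv2.resize(b[130:270,280:420],None,fx=4,fy=4,interpolation=2))
E
```

```text
[ 0.53451076 -0.25103274  0.20174263] 0.0006284371051563848 [-1.07878558e-01  2.29362084e-01 -2.06371819e-01  6.36042914e-04
 -1.13165068e+00  1.28197772e+00]
```

View pics/w2.png

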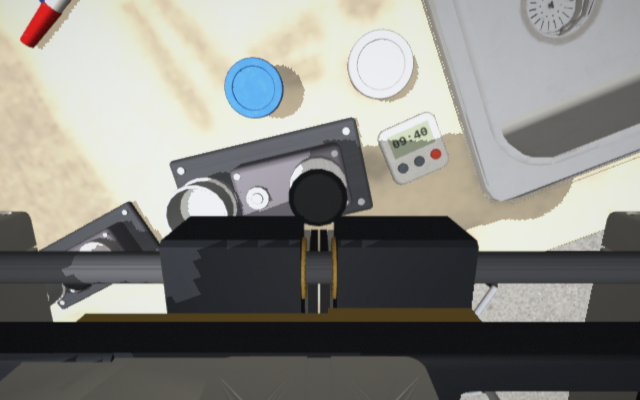

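View pics/s2.png

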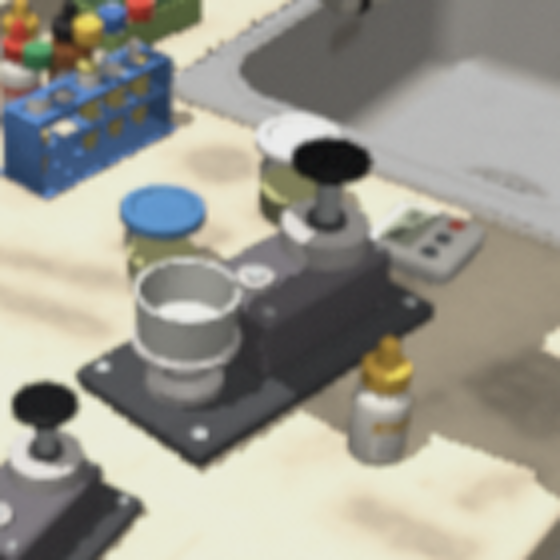

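```bash
python3 - <<'E'
from h import *
from scipy.spatial.transform import Rotation as R
s=get_state();print(s["t"],proj("scene",s["eef_pos"]-[0,0,.022]))
c=camera_info("wrist");T=np.array(c["T_tool_cam"]);K=np.array(c["camera_matrix"])
W=np.eye(4);W[:3,:3]=R.from_euler("xyz",s["ee_rot"]).as_matrix();W[:3,3]=s["eef_pos"];W=W@T
def wz(uv,z):
    d=W[:3,:3]@np.linalg.inv(K)@[*uv,1];return W[:3,3]+d*(z-W[2,3])/d[2]
print("cap",wz((318.5,197),.115),"pin",wz((258,198),.062))
cv2.imwrite("pics/s3.png",grab_frame("scene"));cv2.imwrite("pics/t3.png",grab_frame("top"))
E
```

```text
2.25 [365.88342129 143.69215018]
cap [ 0.53405906 -0.25262938  0.115     ] pin [ 0.54204902 -0.19640024  0.062     ]
```

View pics/s3.png

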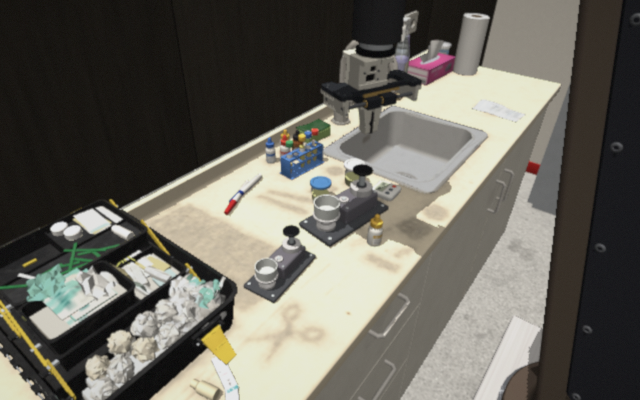

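View pics/t3.png

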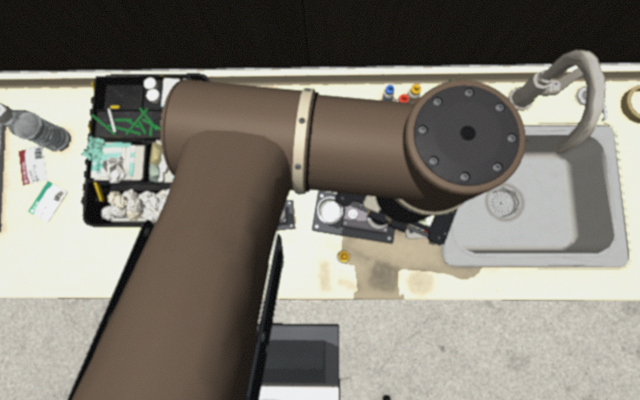

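Three views agree on the cap at (0.534, -0.252), and the fingertips (scene pixel 366,140) hover over it. I go down and press once.

Emit:
{"fn": "move_arm", "kwargs": {"rows": [{"delta_pos": [0, -0.1, -1.3], "delta_rot": [0, 0, 0], "hand": 0}, {"delta_pos": [0, 0, -1.5], "delta_rot": [0, 0, 0], "hand": 0}, {"delta_pos": [0, 0, -1.5], "delta_rot": [0, 0, 0], "hand": 0}, {"delta_pos": [0, 0, -1.2], "delta_rot": [0, 0, 0], "hand": 0}, {"delta_pos": [0, 0, -0.6], "delta_rot": [0, 0, 0], "hand": 0}, {"delta_pos": [0, 0, -0.4], "delta_rot": [0, 0, 0], "hand": 0}, {"delta_pos": [0, 0, -0.4], "delta_rot": [0, 0, 0], "hand": 0}, {"delta_pos": [0, 0, -0.4], "delta_rot": [0, 0, 0], "hand": 0}, {"delta_pos": [0, 0, -0.2], "delta_rot": [0, 0, 0], "hand": 0}, {"delta_pos": [0, 0, 0], "delta_rot": [0, 0, 0], "hand": 0}]}}

```text
t: 3.35
eef_pos: [0.5341, -0.249, 0.1252]
ee_rot: [3.142, 0.0, -0.396]
force: [-1.2, 0.2, -0.5]
width: 0.0004
```

```bash
python3 - <<'E'
from h import *
s=get_state();print(s["eef_pos"],s["force"])
b=grab_frame("scene");cv2.imwrite("pics/s4.png",cv2.resize(b[130:270,280:420],None,fx=4,fy=4,interpolation=2))
E
```

```text
[ 0.53411954 -0.24896506  0.12515686] [-1.24742797  0.2020479  -0.46475107]
```

View pics/s4.png

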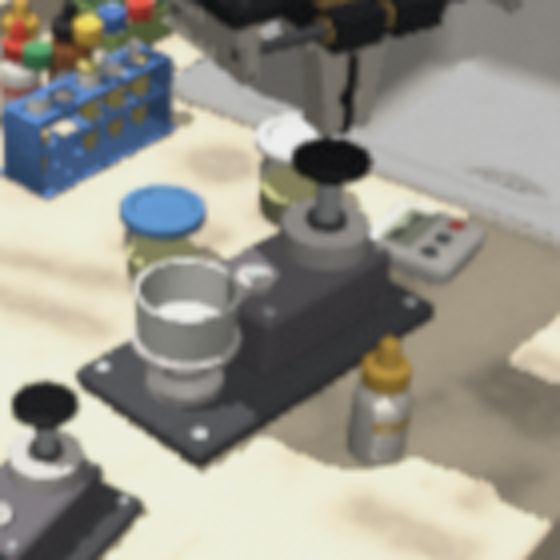

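```bash
python3 - <<'E'
from h import *
s=get_state();print(s["t"],s["eef_pos"],s["force"],s["q"])
print(proj("scene",s["eef_pos"]-[0,0,.022]),proj("scene",np.array([.534,-.252,.115])))
b=grab_frame("scene");cv2.imwrite("pics/s5.png",cv2.resize(b[100:240,300:440],None,fx=4,fy=4,interpolation=2))
cv2.imwrite("pics/w5.png",grab_frame("wrist"))
s=get_state();print(s["t"],s["eef_pos"],s["force"],s["q"])
E
```

```text
3.4 [ 0.53423669 -0.24902367  0.12539334] [-0.1005909   0.88254195  0.33017844] [-1.04705076e-01  2.94591210e-01 -3.05391227e-01  7.73632454e-05
 -9.70749375e-01  1.27960155e+00]
[361.79794064 172.20243096] [362.99334579 167.27296794]
3.5 [ 0.53433481 -0.24904198  0.12555366] [0.08814706 0.1511376  0.64543988] [-1.04715686e-01  2.94408725e-01 -3.05240753e-01  8.37395175e-05
 -9.70775710e-01  1.27958658e+00]
```

View pics/s5.png

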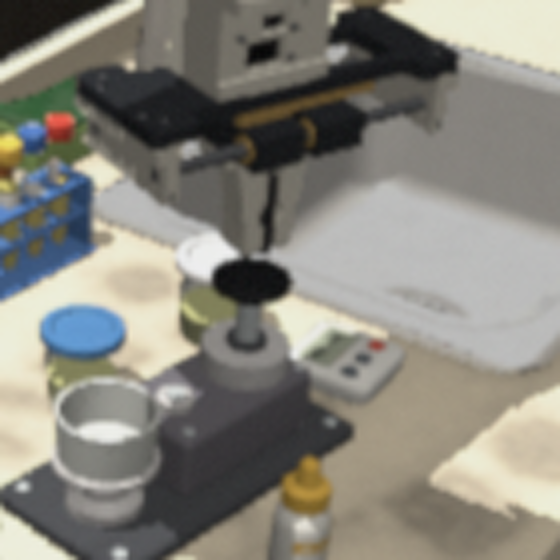

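View pics/w5.png

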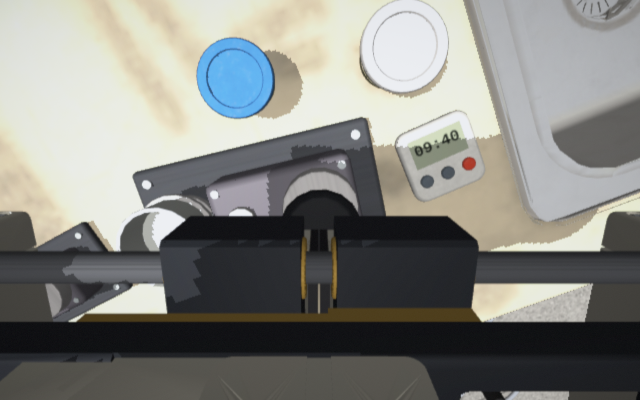

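```bash
cat >>h.py <<'E'
from scipy.spatial.transform import Rotation as R
def wcam(s):
    c=camera_info("wrist");W=np.eye(4);W[:3,:3]=R.from_euler("xyz",s["ee_rot"]).as_matrix();W[:3,3]=s["eef_pos"]
    return W@np.array(c["T_tool_cam"]),np.array(c["camera_matrix"])
def wproj(s,p):
    W,K=wcam(s);W=np.linalg.inv(W);q=K@(W[:3,:3]@p+W[:3,3]);return q[:2]/q[2]
def wz(s,uv,z):
    W,K=wcam(s);d=W[:3,:3]@np.linalg.inv(K)@[*uv,1];return W[:3,3]+d*(z-W[2,3])/d[2]
E
python3 - <<'E'
from h import *
s=get_state();p=s["eef_pos"]
for dz in(.022,0,-.05,-.1): print(dz,"wrist",wproj(s,p-[0,0,dz]),"scene",proj("scene",p-[0,0,dz]),"top",proj("top",p-[0,0,dz]))
print("cap wrist",wproj(s,np.array([.534,-.252,.115])),wproj(s,np.array([.534,-.252,.101])))
print("blue lid",wz(s,(236,78),.05),onz("top",(367.5,177),.05))
cv2.imwrite("pics/w5c.png",cv2.resize(cv2.imread("pics/w5.png")[150:330,230:410],None,fx=3.3,fy=3.3,interpolation=2))
b=grab_frame("scene");cv2.imwrite("pics/s6.png",cv2.resize(b[140:185,335:395],None,fx=12,fy=12,interpolation=2))
E
```

```text
0.022 wrist [319.05751769 226.30122803] scene [361.77052346 172.12393414] top [379.56340442 215.12685292]
0 wrist [319.18503253 240.13956328] scene [362.52686645 163.69553927] top [380.86973592 213.87141477]
-0.05 wrist [319.62981223 288.40853774] scene [364.32111144 143.70116453] top [384.11014715 210.75724667]
-0.1 wrist [320.60006908 393.70404175] scene [366.22791986 122.45242625] top [387.78998889 207.22076782]
cap wrist [324.31997668 231.68115674] [323.89575911 223.54047597]
blue lid [ 0.63564999 -0.23106279  0.05      ] [ 0.63162791 -0.22953855  0.05      ]
```

View pics/w5c.png

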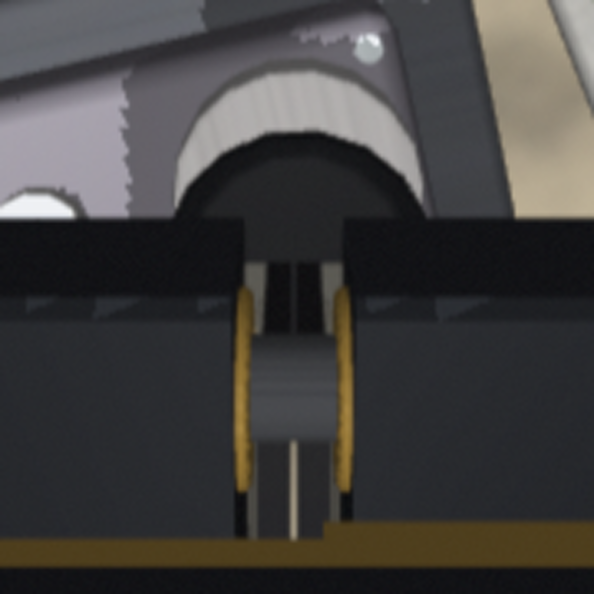

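View pics/s6.png

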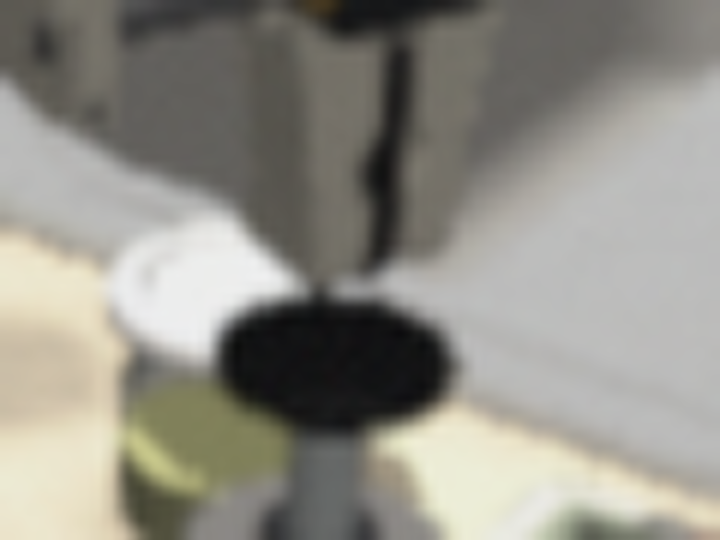

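The scene shows the closed fingertips ending near (364,160), still above the unpressed cap. That is 20 to 30 mm higher than the stated tip offset gives, and there is no force. I lower further in small steps and watch the force.

Emit:
{"fn": "move_arm", "kwargs": {"rows": [{"delta_pos": [0, -0.2, -0.3], "delta_rot": [0, 0, 0], "hand": 0}, {"delta_pos": [0, 0, -0.3], "delta_rot": [0, 0, 0], "hand": 0}, {"delta_pos": [0, 0, -0.3], "delta_rot": [0, 0, 0], "hand": 0}, {"delta_pos": [0, 0, -0.3], "delta_rot": [0, 0, 0], "hand": 0}, {"delta_pos": [0, 0, -0.3], "delta_rot": [0, 0, 0], "hand": 0}, {"delta_pos": [0, 0, 0], "delta_rot": [0, 0, 0], "hand": 0}, {"delta_pos": [0, 0, 0], "delta_rot": [0, 0, 0], "hand": 0}, {"delta_pos": [0, 0, 0], "delta_rot": [0, 0, 0], "hand": 0}, {"delta_pos": [0, 0, 0], "delta_rot": [0, 0, 0], "hand": 0}, {"delta_pos": [0, 0, 0], "delta_rot": [0, 0, 0], "hand": 0}]}}

```text
t: 4.55
eef_pos: [0.5343, -0.2509, 0.1105]
ee_rot: [-3.142, -0.0, -0.396]
force: [-0.4, 0.1, 1.1]
width: 0.0006
```

```bash
python3 - <<'E'
from h import *
s=get_state();print(s["t"],s["eef_pos"],s["force"])
b=grab_frame("scene");cv2.imwrite("pics/s7.png",cv2.resize(b[140:220,325:405],None,fx=7,fy=7,interpolation=2))
cv2.imwrite("pics/w7.png",grab_frame("wrist"))
E
```

```text
4.55 [ 0.53428383 -0.25093494  0.11046065] [-0.40052021  0.11310694  1.06087014]
```

View pics/s7.png

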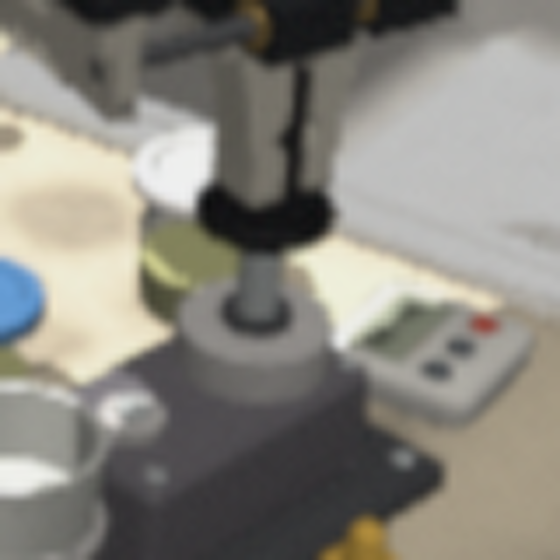

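View pics/w7.png

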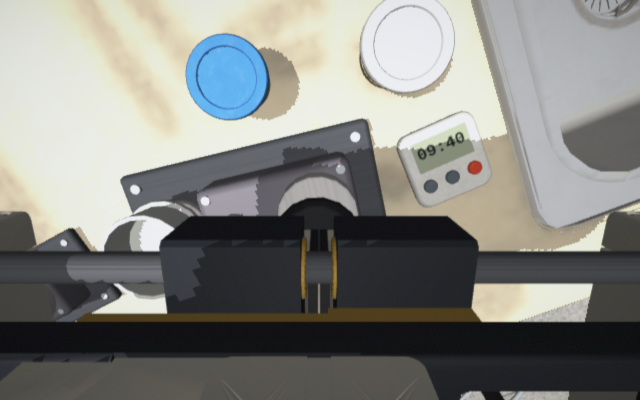

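The fingertips now rest on or just above the cap centre at (363,169). I press 12 mm.

Emit:
{"fn": "move_arm", "kwargs": {"rows": [{"delta_pos": [0, 0, -0.4], "delta_rot": [0, 0, 0], "hand": 0}, {"delta_pos": [0, 0, -0.4], "delta_rot": [0, 0, 0], "hand": 0}, {"delta_pos": [0, 0, -0.4], "delta_rot": [0, 0, 0], "hand": 0}, {"delta_pos": [0, 0, 0], "delta_rot": [0, 0, 0], "hand": 0}, {"delta_pos": [0, 0, 0], "delta_rot": [0, 0, 0], "hand": 0}, {"delta_pos": [0, 0, 0], "delta_rot": [0, 0, 0], "hand": 0}, {"delta_pos": [0, 0, 0], "delta_rot": [0, 0, 0], "hand": 0}, {"delta_pos": [0, 0, 0], "delta_rot": [0, 0, 0], "hand": 0}, {"delta_pos": [0, 0, 0], "delta_rot": [0, 0, 0], "hand": 0}, {"delta_pos": [0, 0, 0], "delta_rot": [0, 0, 0], "hand": 0}]}}

```text
t: 5.65
eef_pos: [0.5346, -0.251, 0.0988]
ee_rot: [3.142, -0.001, -0.395]
force: [-0.2, 1.1, 4.3]
width: 0.0007
```

```bash
python3 - <<'E'
from h import *
s=get_state();print(s["t"],s["eef_pos"],s["force"])
b=grab_frame("scene");cv2.imwrite("pics/s8.png",cv2.resize(b[140:220,325:405],None,fx=7,fy=7,interpolation=2))
E
```

```text
5.65 [ 0.53458699 -0.25102321  0.09875416] [-0.23782755  1.06656204  4.34231296]
```

View pics/s8.png

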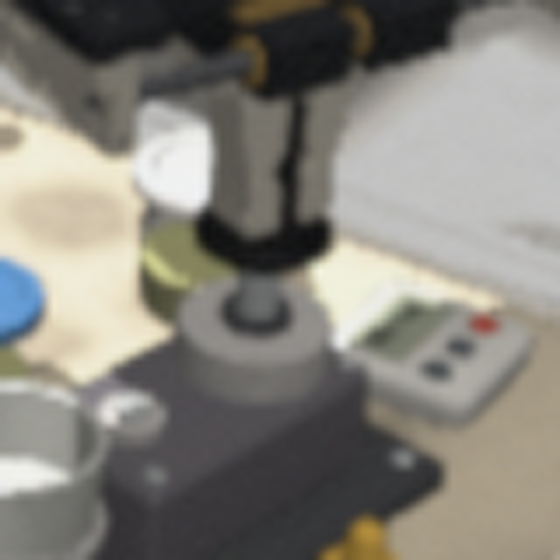

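Emit:
{"fn": "move_arm", "kwargs": {"rows": [{"delta_pos": [0, 0, -0.3], "delta_rot": [0, 0, 0], "hand": 0}, {"delta_pos": [0, 0, -0.2], "delta_rot": [0, 0, 0], "hand": 0}, {"delta_pos": [0, 0, 0], "delta_rot": [0, 0, 0], "hand": 0}, {"delta_pos": [0, 0, 0], "delta_rot": [0, 0, 0], "hand": 0}, {"delta_pos": [0, 0, 0], "delta_rot": [0, 0, 0], "hand": 0}, {"delta_pos": [0, 0, 0], "delta_rot": [0, 0, 0], "hand": 0}, {"delta_pos": [0, 0, 0], "delta_rot": [0, 0, 0], "hand": 0}, {"delta_pos": [0, 0, 0], "delta_rot": [0, 0, 0], "hand": 0}, {"delta_pos": [0, 0, 0], "delta_rot": [0, 0, 0], "hand": 0}, {"delta_pos": [0, 0, 0], "delta_rot": [0, 0, 0], "hand": 0}]}}

```text
t: 6.7
eef_pos: [0.5346, -0.251, 0.094]
ee_rot: [3.142, -0.001, -0.395]
force: [-1.3, 0.7, 7.3]
width: 0.0008
```

```bash
python3 - <<'E'
from h import *
s=get_state();print(s["t"],s["eef_pos"],s["force"])
b=grab_frame("scene");cv2.imwrite("pics/s9.png",cv2.resize(b[140:220,325:405],None,fx=7,fy=7,interpolation=2))
E
```

```text
6.7 [ 0.53460809 -0.25102229  0.09400926] [-1.26227444  0.67101698  7.33390939]
```

View pics/s9.png

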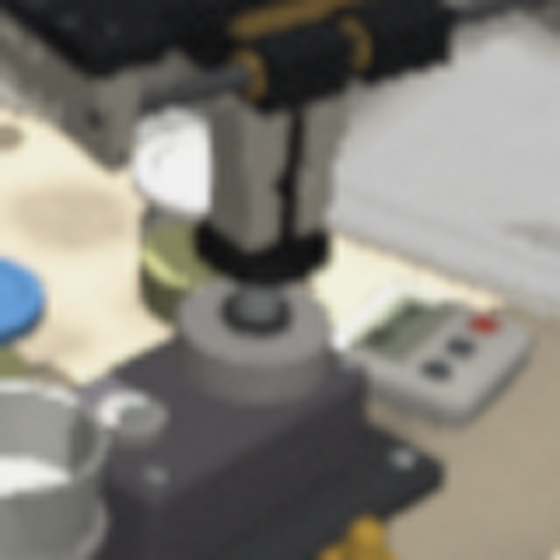

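Emit:
{"fn": "move_arm", "kwargs": {"rows": [{"delta_pos": [0, 0, -0.3], "delta_rot": [0, 0, 0], "hand": 0}, {"delta_pos": [0, 0, 0], "delta_rot": [0, 0, 0], "hand": 0}, {"delta_pos": [0, 0, 0], "delta_rot": [0, 0, 0], "hand": 0}, {"delta_pos": [0, 0, 0], "delta_rot": [0, 0, 0], "hand": 0}, {"delta_pos": [0, 0, 0], "delta_rot": [0, 0, 0], "hand": 0}, {"delta_pos": [0, 0, 0], "delta_rot": [0, 0, 0], "hand": 0}, {"delta_pos": [0, 0, 0], "delta_rot": [0, 0, 0], "hand": 0}, {"delta_pos": [0, 0, 0], "delta_rot": [0, 0, 0], "hand": 0}, {"delta_pos": [0, 0, 0], "delta_rot": [0, 0, 0], "hand": 0}, {"delta_pos": [0, 0, 0], "delta_rot": [0, 0, 0], "hand": 0}]}}

```text
t: 7.75
eef_pos: [0.5347, -0.251, 0.0919]
ee_rot: [3.141, -0.002, -0.395]
force: [-4.1, 3.7, 14.1]
width: 0.0004
```

Bottom stop found at TCP z ≈ 0.092 (14 N), so the free top is about 0.106. I release and check the pin.

Emit:
{"fn": "move_arm", "kwargs": {"rows": [{"delta_pos": [0, 0, 1.1], "delta_rot": [0, 0, 0], "hand": 0}, {"delta_pos": [0, 0, 1.2], "delta_rot": [0, 0, 0], "hand": 0}, {"delta_pos": [0, 0, 0], "delta_rot": [0, 0, 0], "hand": 0}, {"delta_pos": [0, 0, 0], "delta_rot": [0, 0, 0], "hand": 0}, {"delta_pos": [0, 0, 0], "delta_rot": [0, 0, 0], "hand": 0}, {"delta_pos": [0, 0, 0], "delta_rot": [0, 0, 0], "hand": 0}, {"delta_pos": [0, 0, 0], "delta_rot": [0, 0, 0], "hand": 0}, {"delta_pos": [0, 0, 0], "delta_rot": [0, 0, 0], "hand": 0}, {"delta_pos": [0, 0, 0], "delta_rot": [0, 0, 0], "hand": 0}, {"delta_pos": [0, 0, 0], "delta_rot": [0, 0, 0], "hand": 0}]}}

```text
t: 8.75
eef_pos: [0.5342, -0.2509, 0.1133]
ee_rot: [-3.142, 0.0, -0.396]
force: [0.3, -0.3, 1.1]
width: 0.0003
```

```bash
python3 - <<'E'
from h import *
s=get_state();print(s["t"],s["eef_pos"],s["force"])
b=grab_frame("scene");cv2.imwrite("pics/s10.png",cv2.resize(b[140:220,325:405],None,fx=7,fy=7,interpolation=2))
E
```

```text
8.75 [ 0.53419717 -0.25089808  0.11327529] [ 0.25586559 -0.32276456  1.09156235]
```

View pics/s10.png

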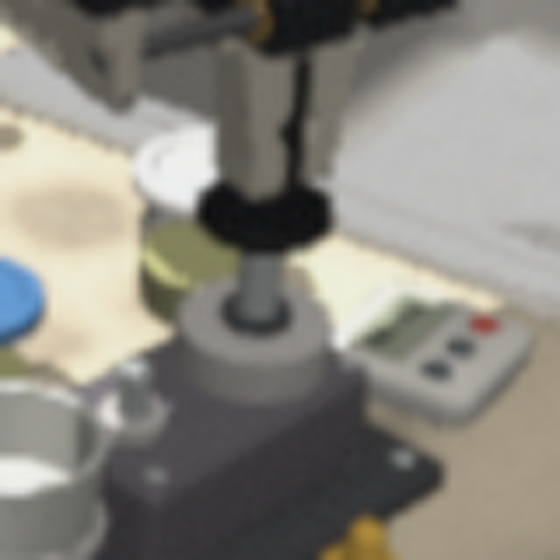

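The pin rose (tip at about (344,192)). I continue with full strokes.

Emit:
{"fn": "move_arm", "kwargs": {"rows": [{"delta_pos": [0, 0, -1.1], "delta_rot": [0, 0, 0], "hand": 0}, {"delta_pos": [0, 0, -1.2], "delta_rot": [0, 0, 0], "hand": 0}, {"delta_pos": [0, 0, 0], "delta_rot": [0, 0, 0], "hand": 0}, {"delta_pos": [0, 0, 0], "delta_rot": [0, 0, 0], "hand": 0}, {"delta_pos": [0, 0, 0], "delta_rot": [0, 0, 0], "hand": 0}, {"delta_pos": [0, 0, 1.1], "delta_rot": [0, 0, 0], "hand": 0}, {"delta_pos": [0, 0, 1.2], "delta_rot": [0, 0, 0], "hand": 0}, {"delta_pos": [0, 0, 0], "delta_rot": [0, 0, 0], "hand": 0}, {"delta_pos": [0, 0, 0], "delta_rot": [0, 0, 0], "hand": 0}, {"delta_pos": [0, 0, 0], "delta_rot": [0, 0, 0], "hand": 0}]}}

```text
t: 9.8
eef_pos: [0.5337, -0.2508, 0.1127]
ee_rot: [3.142, 0.001, -0.396]
force: [-0.3, -0.4, -0.6]
width: 0.0005
```

Emit:
{"fn": "move_arm", "kwargs": {"rows": [{"delta_pos": [0, 0, -1.1], "delta_rot": [0, 0, 0], "hand": 0}, {"delta_pos": [0, 0, -1.2], "delta_rot": [0, 0, 0], "hand": 0}, {"delta_pos": [0, 0, 0], "delta_rot": [0, 0, 0], "hand": 0}, {"delta_pos": [0, 0, 0], "delta_rot": [0, 0, 0], "hand": 0}, {"delta_pos": [0, 0, 0], "delta_rot": [0, 0, 0], "hand": 0}, {"delta_pos": [0, 0, 1.1], "delta_rot": [0, 0, 0], "hand": 0}, {"delta_pos": [0, 0, 1.2], "delta_rot": [0, 0, 0], "hand": 0}, {"delta_pos": [0, 0, 0], "delta_rot": [0, 0, 0], "hand": 0}, {"delta_pos": [0, 0, 0], "delta_rot": [0, 0, 0], "hand": 0}, {"delta_pos": [0, 0, 0], "delta_rot": [0, 0, 0], "hand": 0}]}}

```text
t: 10.8
eef_pos: [0.5337, -0.2508, 0.1125]
ee_rot: [3.142, 0.001, -0.396]
force: [-0.4, 0.9, -0.5]
width: 0.0007
```

```bash
python3 - <<'E'
from h import *
s=get_state();print(s["t"],s["eef_pos"],s["force"])
b=grab_frame("scene");cv2.imwrite("pics/s11.png",cv2.resize(b[140:220,325:405],None,fx=7,fy=7,interpolation=2))
E
```

```text
10.8 [ 0.53367705 -0.25079888  0.11252305] [-0.38899643  0.87669381 -0.48379828]
```

View pics/s11.png

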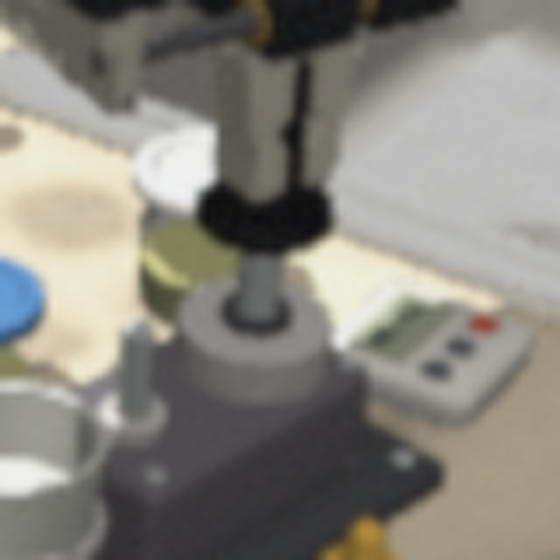

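The pin is about 30 mm out (tip at (345,187)) and the band is not visible yet. Two more strokes.

Emit:
{"fn": "move_arm", "kwargs": {"rows": [{"delta_pos": [0, 0, -1.1], "delta_rot": [0, 0, 0], "hand": 0}, {"delta_pos": [0, 0, -1.2], "delta_rot": [0, 0, 0], "hand": 0}, {"delta_pos": [0, 0, 0], "delta_rot": [0, 0, 0], "hand": 0}, {"delta_pos": [0, 0, 0], "delta_rot": [0, 0, 0], "hand": 0}, {"delta_pos": [0, 0, 0], "delta_rot": [0, 0, 0], "hand": 0}, {"delta_pos": [0, 0, 1.1], "delta_rot": [0, 0, 0], "hand": 0}, {"delta_pos": [0, 0, 1.2], "delta_rot": [0, 0, 0], "hand": 0}, {"delta_pos": [0, 0, 0], "delta_rot": [0, 0, 0], "hand": 0}, {"delta_pos": [0, 0, 0], "delta_rot": [0, 0, 0], "hand": 0}, {"delta_pos": [0, 0, 0], "delta_rot": [0, 0, 0], "hand": 0}]}}

```text
t: 11.85
eef_pos: [0.5337, -0.2508, 0.1125]
ee_rot: [3.142, 0.001, -0.396]
force: [-0.1, 0.8, -1.1]
width: 0.0002
```

Emit:
{"fn": "move_arm", "kwargs": {"rows": [{"delta_pos": [0, 0, -1.1], "delta_rot": [0, 0, 0], "hand": 0}, {"delta_pos": [0, 0, -1.2], "delta_rot": [0, 0, 0], "hand": 0}, {"delta_pos": [0, 0, 0], "delta_rot": [0, 0, 0], "hand": 0}, {"delta_pos": [0, 0, 0], "delta_rot": [0, 0, 0], "hand": 0}, {"delta_pos": [0, 0, 0], "delta_rot": [0, 0, 0], "hand": 0}, {"delta_pos": [0, 0, 1.1], "delta_rot": [0, 0, 0], "hand": 0}, {"delta_pos": [0, 0, 1.2], "delta_rot": [0, 0, 0], "hand": 0}, {"delta_pos": [0, 0, 0], "delta_rot": [0, 0, 0], "hand": 0}, {"delta_pos": [0, 0, 0], "delta_rot": [0, 0, 0], "hand": 0}, {"delta_pos": [0, 0, 0], "delta_rot": [0, 0, 0], "hand": 0}]}}

```text
t: 12.85
eef_pos: [0.5335, -0.2507, 0.1123]
ee_rot: [3.141, 0.002, -0.396]
force: [-0.3, -0.2, -0.2]
width: 0.0003
```

```bash
python3 - <<'E'
from h import *
s=get_state();print(s["t"],s["eef_pos"],s["force"])
b=grab_frame("scene");cv2.imwrite("pics/s12.png",cv2.resize(b[140:220,325:405],None,fx=7,fy=7,interpolation=2))
E
```

```text
12.85 [ 0.53350618 -0.25074649  0.11233515] [-0.29538795 -0.20804596 -0.17788174]
```

View pics/s12.png

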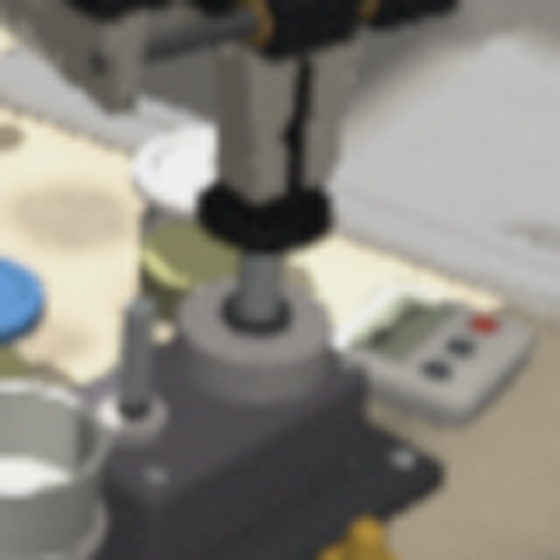

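The band now shows at the pin's foot (about (344,198)). I add two strokes for margin, then retreat upward and look.

Emit:
{"fn": "move_arm", "kwargs": {"rows": [{"delta_pos": [0, 0, -1.1], "delta_rot": [0, 0, 0], "hand": 0}, {"delta_pos": [0, 0, -1.2], "delta_rot": [0, 0, 0], "hand": 0}, {"delta_pos": [0, 0, 0], "delta_rot": [0, 0, 0], "hand": 0}, {"delta_pos": [0, 0, 0], "delta_rot": [0, 0, 0], "hand": 0}, {"delta_pos": [0, 0, 0], "delta_rot": [0, 0, 0], "hand": 0}, {"delta_pos": [0, 0, 1.1], "delta_rot": [0, 0, 0], "hand": 0}, {"delta_pos": [0, 0, 1.2], "delta_rot": [0, 0, 0], "hand": 0}, {"delta_pos": [0, 0, 0], "delta_rot": [0, 0, 0], "hand": 0}, {"delta_pos": [0, 0, 0], "delta_rot": [0, 0, 0], "hand": 0}, {"delta_pos": [0, 0, 0], "delta_rot": [0, 0, 0], "hand": 0}]}}

```text
t: 13.9
eef_pos: [0.5335, -0.2508, 0.1124]
ee_rot: [3.141, 0.002, -0.396]
force: [0.5, 0.7, 0.5]
width: 0.001
```

Emit:
{"fn": "move_arm", "kwargs": {"rows": [{"delta_pos": [0, 0, -1.1], "delta_rot": [0, 0, 0], "hand": 0}, {"delta_pos": [0, 0, -1.2], "delta_rot": [0, 0, 0], "hand": 0}, {"delta_pos": [0, 0, 0], "delta_rot": [0, 0, 0], "hand": 0}, {"delta_pos": [0, 0, 0], "delta_rot": [0, 0, 0], "hand": 0}, {"delta_pos": [0, 0, 0], "delta_rot": [0, 0, 0], "hand": 0}, {"delta_pos": [0, 0, 1.1], "delta_rot": [0, 0, 0], "hand": 0}, {"delta_pos": [0, 0, 1.2], "delta_rot": [0, 0, 0], "hand": 0}, {"delta_pos": [0, 0, 0], "delta_rot": [0, 0, 0], "hand": 0}, {"delta_pos": [0, 0, 0], "delta_rot": [0, 0, 0], "hand": 0}, {"delta_pos": [0, 0, 0], "delta_rot": [0, 0, 0], "hand": 0}]}}

```text
t: 14.9
eef_pos: [0.5335, -0.2507, 0.1123]
ee_rot: [3.141, 0.002, -0.396]
force: [0.3, -0.3, -0.9]
width: 0.0007
```

Emit:
{"fn": "move_arm", "kwargs": {"rows": [{"delta_pos": [0, 0, 1], "delta_rot": [0, 0, 0], "hand": 0}, {"delta_pos": [0, 0, 2], "delta_rot": [0, 0, 0], "hand": 0}, {"delta_pos": [0, 0, 2], "delta_rot": [0, 0, 0], "hand": 0}, {"delta_pos": [0, 0, 2], "delta_rot": [0, 0, 0], "hand": 0}, {"delta_pos": [0, 0, 1], "delta_rot": [0, 0, 0], "hand": 0}, {"delta_pos": [0, 0, 0], "delta_rot": [0, 0, 0], "hand": 0}, {"delta_pos": [0, 0, 0], "delta_rot": [0, 0, 0], "hand": 0}, {"delta_pos": [0, 0, 0], "delta_rot": [0, 0, 0], "hand": 0}, {"delta_pos": [0, 0, 0], "delta_rot": [0, 0, 0], "hand": 0}, {"delta_pos": [0, 0, 0], "delta_rot": [0, 0, 0], "hand": 0}]}}

```text
t: 15.9
eef_pos: [0.5339, -0.2509, 0.1926]
ee_rot: [3.141, 0.001, -0.396]
force: [-0.1, -0.5, 0.3]
width: 0.0003
```

```bash
python3 - <<'E'
from h import *
s=get_state();print(s["t"],s["eef_pos"],s["force"])
b=grab_frame("scene");cv2.imwrite("pics/s13.png",cv2.resize(b[140:260,290:410],None,fx=5,fy=5,interpolation=2))
p=np.array([.5425,-.194,0])
print(proj("scene",p+[0,0,.102]),proj("scene",p+[0,0,.06]),proj("scene",p+[0,0,.094]))
E
```

```text
15.9 [ 0.53392094 -0.2508793   0.19261252] [-0.08413221 -0.53180007  0.26709388]
[345.02007925 182.02907508] [343.99619702 197.80102455] [344.82107833 185.09449846]
```

View pics/s13.png

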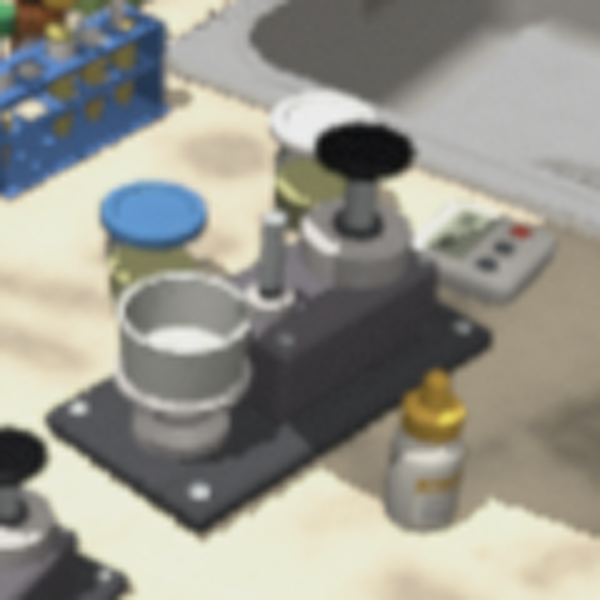

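The scene shows the pin tip at (345,182.5), where the fully-out prediction is (345,182). The dark band is visible above the collar, the cap is back at (363,170), and the pump, cups, bottle and timer are at their original pixels.

```bash
python3 -c "
from station import *
print(job_done())"
```

```text
the job is handed in; nothing more can be done
None
```

I primed the larger pump, whose plate measured about 195 x 95 mm, by pressing its plunger with the closed fingertips. It took 7 full strokes, including two extra for margin. I then raised the hand clear and handed the job in at about 16 s.

**Last checks**
- **Pin:** its tip is at (345, 182.5) in the scene image, and fully out predicts (345, 182). The dark band shows clear of the collar.
- **Plunger:** the cap is back at its starting pixels.
- **Surroundings:** the pump, cups, bottle and timer show no visible shift in the scene view. I did not check them again in the top view.
- **Robot:** the hand is about 8 cm above the cap and the wrist force is about 0.

**What disagreed:** the closed fingertips reached roughly 25–30 mm less far than the stated 22 mm ahead of the tool point. The first press therefore missed in the air. I found the real stroke from the force and the pictures: contact at tool height of about 0.106 m, and the bottom stop at 0.092 m with 14 N.

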